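# Seat a battery cell in the tester's V-block

## Robot

A 6-joint arm with a two-finger parallel gripper is mounted at the origin on the work surface. World frame = base frame: x ahead of the robot, y to its left, z up, the work surface at z = 0. Lengths are in m, angles in degrees, forces in N, time in s.
With the tool pointing down it reaches from about 0.4 to 0.825 m from the base axis. Payload 7 kg.
Tool frame: the origin (TCP) lies midway between the tips of the shut fingers; the grasp point (between the pads) lies 19 mm behind it (ctrl.hold_point_z is the distance from the TCP to the grasp point, in m); z points along the fingers, y is the line along which they close (so a half turn about z gives the same grasp; the last joint's range is limited). The gripper opens to 88 mm and grips with 3 to 60 N. Pads are 19 mm wide; open, the fingers measure 130 mm over their backs; the gripper's body (78 mm by 193 mm) begins 47 mm behind the grasp point.
Start: joints at [16.507, 20.546, 0.682, 0, -70.136, -16.507], TCP at [0.675, -0, 0.189] pointing down, gripper open.
Joint ranges: [-176.03, 176.03], [-82.01, 121.73], [-58.28, 71.71], [-173.87, 95.51], [-174.79, -0.11], [-173.66, 173.66]. Speed limits (degrees/s): [136.94, 136.94, 172.46, 180, 180, 180].

## Interface

Orientations are given as [roll, pitch, yaw] about the fixed x, y, z axes, in that order (R = Rz(yaw) Ry(pitch) Rx(roll)).
In Python, from plant import ctrl gives the robot as it stands.
- The arm moves only by the tool apply_moves, never from a script. Its argument "deltas" is a list of rows, each an object with "fingers": the finger opening in mm, from 0 to 87.6; "delta_pos": the shift along the tool's x, y, z in mm, a list of three; "angular": the turn, a rotation vector about the tool's x, y, z in degrees, a list of three. A call has 1 to 10 rows; each row is the pose to reach, as a shift and turn from the pose commanded when the call began, along the tool's axes at that moment; what a row does not reach only later rows make up. A row lasts 1/10 s, in which the tool goes at most 50 mm and 8.59 degrees, less where a joint would pass 70% of its speed; a pose out of reach is approached as far as the arm can. A call with a gripper value outside its range is refused whole. The fingers move at their own pace and stop on an object; the grip force is fixed at half the most. Time passes only in rows, so rows that repeat a pose let the fingers close. It gives the time, the measured TCP pose, the force, the opening and the grip force at its end, in the units of the state.
- ctrl.get_obs(): the state, without advancing time (a new reading comes with each control period).
- ctrl.snapshot(name): name is "scene" or "side" or "wrist"; returns the picture (384x512x3 uint8, red, green, blue); there is no depth.
- ctrl.camera_params(name): a dict with "fx", "fy", "cx", "cy" (pixels), "cam_to_world" (4x4, takes a point from camera to world coordinates); the wrist camera has in their place "mount" (4x4, takes a point from camera to tool coordinates, whose origin is the TCP and whose axes are the flange's). Camera axes: x right, y up, looking along -z (the intrinsics and any distortion apply to the point x, -y, -z); pixel columns grow to the right and rows downward; lengths in m; the calibration is good to about 2 mm. A picture is of the moment at which its call begins: read the wrist's pose just before it. camera_params takes no time and is no camera call.
- ctrl.close_job(): hands the job in; it is judged then, once.
The state is a dict: "clock": time; "joint_pos": joint angles; "qvel": joint speeds; "tau": joint torques, N m; "tool_pos": TCP position; "orientation": TCP orientation; "force": force on the tool from outside, world axes, zero at the start; "moment": the same for the moment, N m; "opening": finger opening in m; "gripper_force": force on a finger pad.
Only numpy, scipy, OpenCV 4.12 (cv2) and the standard library are available. Lean on these libraries where they do the work, as an engineer would, in place of code of your own. Each camera call takes 0.05 s, during which the arm holds its last target. There are 200 camera calls.

## Task

Take the blue cell from the rack and slide it, button end first, along the tester's V and under the white shoe until the button meets the sprung copper end contact. Work gently, without forcing it into the flanks: press it home on the contact with about 10 newtons beyond the sliding drag for a second, never over 18, then let go so that it stays lying in the V on both flanks with its button still against the contact. Leave the other cells and everything else where they are.

Things in the scene. Friction and masses are not known exactly. Their poses are not given: they have to be found in the camera images.
- blue_cell: the blue rechargeable cell to load: a cylinder 32 mm across, 70 mm long, about 0.14 kg, lying in one of the rack's three places. Origin mid-length on its axis; own +x runs along the axis to the button end (blue body ends at x = 32 mm, white band, then a steel button 15 mm wide up to x = 35 mm); flat tail at x = -35 mm. Its spin about x is arbitrary.
- blue_button (a point): centre of the face of the blue cell's button, 35 mm along +x from the cell's origin.
- rack: fixed grey rack, 74 x 206 mm; origin under its centre. Three cells lie 68 mm apart (y = -68, 0, 68 mm), axes along its x and 28 mm above the table, button ends to +x. Its ribs stay 8 mm or more below the cell axes: a cell can be gripped across from above anywhere along its length, fingertips down to 6 mm below the axis.
- tester: fixed cell tester, black base 130 x 90 x 10 mm. Origin on the table under the V's mouth; +x is the push direction, z up. Two 45 degree aluminium flanks form a V open to the top, x = 0 to 56 mm; flanks and block stay 9 mm or more below the seated cell's axis (y = 0, z = 48 mm). Only open space lies before the mouth (x < 0): the cell's tail overhangs there.
- v_mouth (a point): mouth of the V on the seated cell's axis: x = 0, y = 0, z = 48 mm of the tester; turned like the tester.
- shoe_lip (a point): front lip of the white sprung hold-down shoe, x = 14 mm, z = 69 mm of the tester. It slopes down to a flat underside at x = 31 to 45 mm, z = 62.5 mm; the cell lifts it 1.5 mm as it slides under, against about 2 N, then drags with 3 to 6 N in all. A grey bridge carries it: x = 29 to 41 mm, posts 28 to 34 mm off the axis, top at z = 80 mm.
- contact_zone (a point): middle (x = 53 mm, z = 48 mm of the tester) of the range where the sprung copper end contact may stand: a 16 mm disc facing -x on an orange carriage, locked differently every time. Its relaxed face is anywhere within 7 mm of here along x: find it by touch. It yields 1 mm per 5 N, 8 mm at most. Let go, the cell may spring back 1 to 3 mm; drag keeps it touching.
- green_cell: green rechargeable cell, a cylinder 32 mm across and 70 mm long, 0.14 kg, lying in the rack; to be left alone. Same axes as the blue one.
- orange_cell: orange rechargeable cell, a cylinder 32 mm across and 70 mm long, 0.14 kg, lying in the rack; to be left alone. Same axes as the blue one.
- screwdriver: screwdriver lying on the bench near the scooter deck; origin under its middle.
- screw_jar: clear screw jar, 60 mm wide, 75 mm high; origin under its centre.
- multimeter: yellow multimeter, 160 x 80 x 32 mm; origin under its centre.
- controller: motor controller in a clear case, 110 x 75 x 28 mm; origin under its centre.
- screw_dish: steel screw dish, 90 mm wide, 25 mm high; origin under its centre.
Things that resemble listed ones, but are neither listed nor needed, are in the scene too. What is shaped like the tester but green or yellow is not meant.

How it is judged:
By the outcome, as a careful person would: the job done as asked, in the order asked, and still so for the second after the job is handed in, with the robot touching nothing.
It also fails if it takes over 64 s, if anything falls off the work surface, if the arm or the gripper's body presses on something with over 40 N, if the wrist force passes 120 N, or if a joint passes its speed limit or range.

## Working session

There is one attempt and no reset: what is moved stays moved. The work goes in short steps, Python scripts to look and compute and a tool call to move; the robot and the scene stay as the last step left them, time stands still between calls to the robot, and variables do not carry over. Pictures are saved under pics/ and viewed, at most 10 in all, crops included, and the job is handed in when it is done.

Besides the shell and the picture viewer there is one more tool, called after "Emit:" in YAML: its name, and indented under it one key for each argument. apply_moves: Moves the arm, as the interface text tells. Its arguments: {"type":"object","properties":{"deltas":{"type":"array"}},"required":["deltas"]}

```bash
mkdir -p pics; ls; python3 - <<'E'
from plant import ctrl
import cv2,numpy as np
np.set_printoptions(precision=4,suppress=True)
for n in("scene","side","wrist"):
    p=ctrl.camera_params(n); print(n,p)
    cv2.imwrite(f"pics/{n}0.png",ctrl.snapshot(n)[:,:,::-1])
print(ctrl.get_obs(),ctrl.hold_point_z)
a=[cv2.imread(f"pics/{n}0.png") for n in("scene","side")]
cv2.imwrite("pics/both.png",cv2.resize(np.vstack(a),None,fx=.78,fy=.78))
E
```

```text
pics
scene {'fx': 495.3819743141907, 'fy': 495.3819743141907, 'cx': 253.0088797785898, 'cy': 187.07503156493613, 'cam_to_world': array([[ 0.881 , -0.3788,  0.2836,  0.9702],
       [ 0.4731,  0.6911, -0.5465, -0.842 ],
       [ 0.011 ,  0.6156,  0.788 ,  1.2774],
       [ 0.    ,  0.    ,  0.    ,  1.    ]])}
side {'fx': 388.3387253043548, 'fy': 388.3387253043548, 'cx': 255.86681037935827, 'cy': 195.18827193421055, 'cam_to_world': array([[ 0.9465,  0.1675, -0.2757,  0.1644],
       [-0.3225,  0.5111, -0.7967, -1.0532],
       [ 0.0075,  0.843 ,  0.5378,  0.7703],
       [ 0.    ,  0.    ,  0.    ,  1.    ]])}
wrist {'fx': 286.61920155941857, 'fy': 286.61920155941857, 'cx': 249.26418381596795, 'cy': 196.07690422261172, 'mount': array([[-0.0004,  0.9577,  0.2879,  0.0779],
       [ 1.    ,  0.0004,  0.0001,  0.0003],
       [-0.0001,  0.2879, -0.9577, -0.196 ],
       [ 0.    ,  0.    ,  0.    ,  1.    ]])}
{'clock': 0.15, 'joint_pos': array([ 16.5065,  20.5836,   0.6461,  -0.0133, -70.1361, -16.507 ]), 'qvel': array([-0.0283, -0.0965,  0.0824, -0.0238,  0.0074,  0.1013]), 'tau': array([  0.0001, -58.3275,  29.329 ,   7.0012,   0.0088,  -0.0001]), 'tool_pos': array([ 0.6746, -0.    ,  0.1885]), 'orientation': array([179.9259,  -0.0089, -90.005 ]), 'force': array([-0.2748, -0.373 ,  0.4675]), 'moment': array([-0.0551,  0.0105, -0.0314]), 'gripper_force': 0.0, 'opening': 0.08739260373854281} 0.0188
```

View pics/scene0.png

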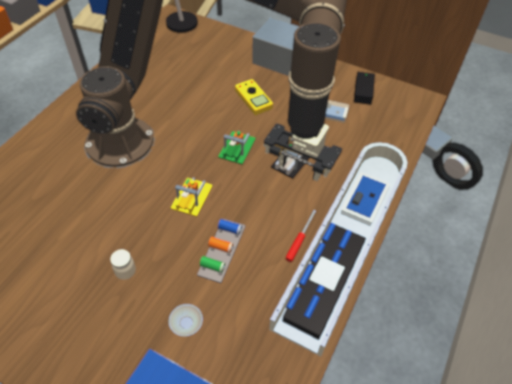

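View pics/side0.png

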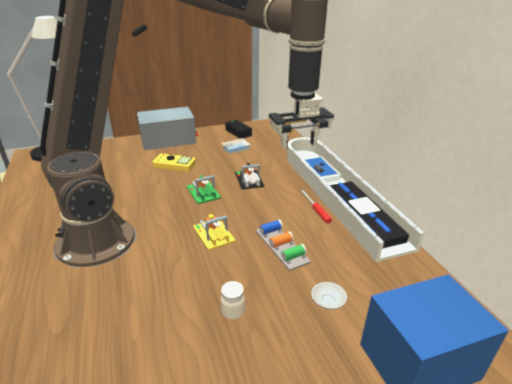

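The scene view shows the blue cell in the rack at (229,226), with orange at (219,243) and green at (211,264). The black tester is at about (288,163), partly under the gripper. In the side view the blue cell is at (271,228) and the black tester at (250,177).

What could be mistaken for the targets:
- **Cell:** the blue strips in the scooter deck (335,265) and the blue box (165,370).
- **Tester:** the green (237,147) and yellow (191,196) look-alikes.

I choose the rack cell and the black tester, and check both in one close crop.

```bash
cat > h.py <<'E'
from plant import ctrl
import cv2,numpy as np
from scipy.spatial.transform import Rotation as R
np.set_printoptions(precision=4,suppress=True)
def cam(n,obs=None):
    p=ctrl.camera_params(n)
    if n=="wrist":
        T=np.eye(4);T[:3,:3]=R.from_euler('xyz',obs['orientation'],degrees=True).as_matrix();T[:3,3]=obs['tool_pos']
        p['cam_to_world']=T@p['mount']
    return p
def ray(p,uv):
    d=np.array([(uv[0]-p['cx'])/p['fx'],-(uv[1]-p['cy'])/p['fy'],-1.])
    M=p['cam_to_world'];return M[:3,3],M[:3,:3]@d
def onz(p,uv,z):
    o,d=ray(p,uv);return o+d*(z-o[2])/d[2]
def proj(p,X):
    M=p['cam_to_world'];c=M[:3,:3].T@(np.array(X)-M[:3,3])
    return np.array([p['cx']-p['fx']*c[0]/c[2],p['cy']+p['fy']*c[1]/c[2]])
def big(m):
    n,l,s,c=cv2.connectedComponentsWithStats(m.astype(np.uint8))
    return [(s[i,4],c[i],l==i) for i in np.argsort(-s[1:,4])+1]
def hsv(im): return cv2.cvtColor(im,cv2.COLOR_RGB2HSV)
E
python3 - <<'E'
from h import *
I={n:cv2.imread(f"pics/{n}0.png") for n in("scene","side","wrist")}
def crop(n,x,y,w=100,h=75): return cv2.resize(I[n][y:y+h,x:x+w],(400,300),interpolation=cv2.INTER_CUBIC)
cv2.imwrite("pics/crops.png",np.vstack([np.hstack([crop("side",200,145),crop("side",240,205)]),np.hstack([crop("scene",180,205),cv2.resize(I["wrist"],(400,300))])]))
for n,box in(("side",(250,210,60,70)),("scene",(190,210,60,75))):
    p=cam(n);H=cv2.cvtColor(I[n],cv2.COLOR_BGR2HSV);x,y,w,h=box
    for c,(lo,hi) in dict(blue=(100,130),orange=(5,17),green=(45,85)).items():
        m=np.zeros(H.shape[:2],bool);s=H[y:y+h,x:x+w];m[y:y+h,x:x+w]=(s[...,0]>=lo)&(s[...,0]<=hi)&(s[...,1]>(170 if c!="orange" else 195))&(s[...,2]>60)
        a,ct,mm=big(m)[0]
        print(n,c,a,ct,onz(p,ct,.032))
E
```

```text
side blue 87 [271.1724 226.8966] [ 0.5289 -0.1494  0.032 ]Traceback (most recent call last):
  File "<stdin>", line 9, in <module>
IndexError: list index out of range
```

View pics/crops.png

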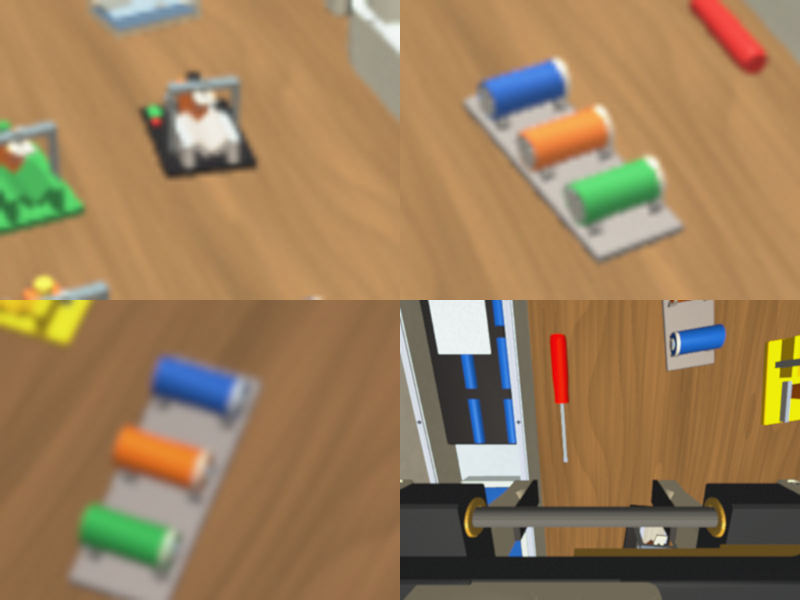

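The crops confirm the choice. The blue cell is the rack's far end cell, with its white band and button pointing towards the scooter side (crop right). The black tester at side (250,177) opens its V towards the side camera. I get rough coordinates, then go for a near look.

```bash
python3 - <<'E'
from h import *
p=cam("side")
for u in((241,189),(264,186),(235,172)): print("base",onz(p,u,.01))
# bridge top corners (crop 168,84),(240,78)
for u in((242,166),(260,164.5)): print("bridge",onz(p,u,.08))
print("blue",onz(p,(271,227),.032)); 
s=cam("scene")
for a,b in((155+0,370),(240,397)): print("blue ends scene",onz(s,(180+a/4,205+(b-300+5)/4),.03))
# wrist view of blue: 
o=ctrl.get_obs();w=cam("wrist",o);im=cv2.imread("pics/wrist0.png")
H=cv2.cvtColor(im,cv2.COLOR_BGR2HSV);m=(H[...,0]>100)&(H[...,0]<130)&(H[...,1]>130);m[:,:400]=0;m[:, 480:]=0;m[100:]=0
a,c,mm=big(m)[0];ys,xs=np.nonzero(mm);print(a,c,onz(w,c,.035),cv2.minAreaRect(np.c_[xs,ys].astype(np.float32)))
E
```

```text
base [0.5154 0.1311 0.01  ]
base [0.6043 0.1247 0.01  ]
base [0.5305 0.263  0.01  ]
bridge [0.5345 0.178  0.08  ]
bridge [0.6026 0.1684 0.08  ]
blue [ 0.5282 -0.1497  0.032 ]
blue ends scene [ 0.497  -0.1504  0.03  ]
blue ends scene [ 0.5651 -0.1408  0.03  ]
423 [406.9007  45.8463] [ 0.5004 -0.1454  0.035 ] ((407.5, 46.5), (29.0, 15.0), 90.0)
```

Emit:
apply_moves:
  deltas:
    - {"fingers":46,"delta_pos":[15,15,0],"angular":[0,0,8]}
    - {"fingers":46,"delta_pos":[30,31,0],"angular":[0,0,16]}
    - {"fingers":46,"delta_pos":[45,46,0],"angular":[0,0,24]}
    - {"fingers":46,"delta_pos":[60,62,0],"angular":[0,0,32]}
    - {"fingers":46,"delta_pos":[75,77,0],"angular":[0,0,40]}
    - {"fingers":46,"delta_pos":[90,93,0],"angular":[0,0,48]}
    - {"fingers":46,"delta_pos":[105,108,0],"angular":[0,0,56]}
    - {"fingers":46,"delta_pos":[120,124,0],"angular":[0,0,64]}
    - {"fingers":46,"delta_pos":[135,140,0],"angular":[0,0,72]}
    - {"fingers":46,"delta_pos":[150,155,0],"angular":[0,0,80]}

```text
clock: 1.15
tool_pos: [0.519, -0.1505, 0.1891]
orientation: [180.0, -0.0, -170.3]
force: [0.2, 0.1, 0.0]
opening: 0.0455
gripper_force: 0.0
```

Emit:
apply_moves:
  deltas:
    - {"fingers":46,"delta_pos":[0,0,0],"angular":[0,0,2]}
    - {"fingers":46,"delta_pos":[0,0,0],"angular":[0,0,2]}
    - {"fingers":46,"delta_pos":[0,0,0],"angular":[0,0,2]}

```text
clock: 1.45
tool_pos: [0.52, -0.15, 0.1892]
orientation: [180.0, -0.0, -171.9]
force: [0.3, -0.0, -0.4]
opening: 0.0461
gripper_force: 0.0
```

```bash
cat >> h.py <<'E'
def look(name):
    o=ctrl.get_obs();im=ctrl.snapshot("wrist");cv2.imwrite(f"pics/{name}.png",im[:,:,::-1]);np.savez(f"pics/{name}.npz",im=im,pos=o['tool_pos'],ori=o['orientation']);print(o['clock'],o['tool_pos'],o['orientation'],o['force'],o['opening'])
    return o,im
E
python3 - <<'E'
from h import *
o,im=look("w1");w=cam("wrist",o);H=hsv(im);m=(H[...,0]>100)&(H[...,0]<130)&(H[...,1]>120)&(H[...,2]>50)
for a,c,mm in big(m)[:3]:
    ys,xs=np.nonzero(mm);r=cv2.minAreaRect(np.c_[xs,ys].astype(np.float32));b=cv2.boxPoints(r);print(a,c,r);print([onz(w,q,.028)[:2] for q in b], onz(w,c,.04))
E
```

```text
1.45 [ 0.52   -0.15    0.1892] [ 179.9975   -0.0036 -171.9218] [ 0.2957 -0.0253 -0.4291] 0.046077514554977904
1086 [255.2302 180.5543] ((255.0, 180.5), (49.0, 22.0), 90.0)
[array([ 0.498 , -0.1596]), array([ 0.4941, -0.1324]), array([ 0.5579, -0.1223]), array([ 0.5619, -0.1509])] [ 0.5244 -0.1418  0.04  ]
```

View pics/w1.png

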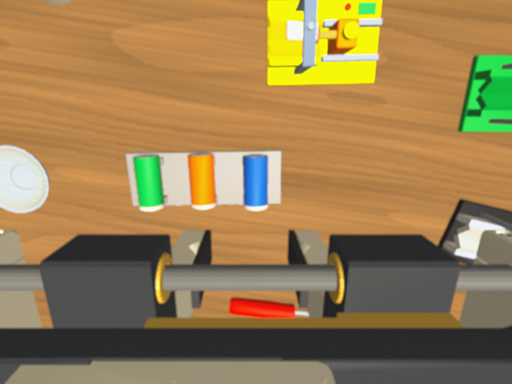

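The wrist view shows the blue cell upright in the image, spanning columns 244-267 and rows 156-205, with the tail up and the white band at row 208. The orange cell is at (202,180), green at (149,182). The tester is at the right edge (480,230), and the fingers are aligned with the cell.

```bash
python3 - <<'E'
from h import *
d=np.load("pics/w1.npz");o=dict(tool_pos=d['pos'],orientation=d['ori']);w=cam("wrist",o);H=hsv(d['im'])
for c,lo,hi in(("b",100,130),("o",5,17),("g",45,85)):
    m=(H[...,0]>lo)&(H[...,0]<hi)&(H[...,1]>(120 if c!='o' else 200))&(H[...,2]>50);m[:150]=0;m[212:]=0;m[:,:130]=0;m[:,280:]=0
    mm=big(m)[0][2];ys,xs=np.nonzero(mm);r=np.arange(ys.min()+4,ys.max()-3)
    mid=[xs[ys==k].mean() for k in r];k=np.polyfit(r,mid,1)
    P=[onz(w,(np.polyval(k,v),v),.042) for v in(ys.min(),ys.max()+.5)]
    v=P[1]-P[0];print(c,ys.min(),ys.max(),P[0],P[1],np.hypot(*v[:2]),np.degrees(np.arctan2(v[1],v[0])))
# rack rectangle, top side (base) + wood bounding
E
```

```text
b 156 205 [ 0.494  -0.1468  0.042 ] [ 0.5558 -0.1366  0.042 ] 0.06265794447586123 9.362438589838174
o 156 203 [ 0.5049 -0.2235  0.042 ] [ 0.5642 -0.2146  0.042 ] 0.0599858932708342 8.54311901579503
g 156 206 [ 0.5124 -0.2768  0.042 ] [ 0.5756 -0.2669  0.042 ] 0.06398230799303453 8.917908345262019
```

Emit:
apply_moves:
  deltas:
    - {"fingers":46,"delta_pos":[15,7,30],"angular":[0,0,-1]}
    - {"fingers":46,"delta_pos":[15,7,70],"angular":[0,0,-1]}
    - {"fingers":46,"delta_pos":[15,7,100],"angular":[0,0,-1]}
    - {"fingers":46,"delta_pos":[15,7,100],"angular":[0,0,-1]}
    - {"fingers":46,"delta_pos":[15,7,100],"angular":[0,0,-1]}

```text
clock: 2.0
tool_pos: [0.5046, -0.1452, 0.0897]
orientation: [-180.0, -0.1, -170.9]
force: [0.4, -0.5, 0.7]
opening: 0.046
gripper_force: 0.0
```

```bash
python3 - <<'E'
from h import *
o,im=look("w2")
E
```

```text
2.0 [ 0.5046 -0.1452  0.0897] [-179.9704   -0.0574 -170.9217] [ 0.4062 -0.4709  0.7267] 0.0460050687924963
```

View pics/w2.png

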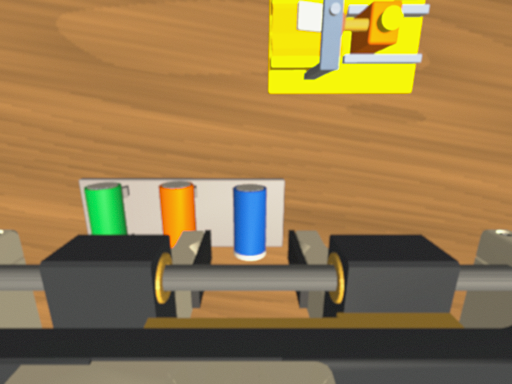

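The cell sits at column 250, centred between the fingers (210 and 290), with its tail rim at row 186. That puts the tail 15 mm from the TCP along tool x. I shift 4 mm towards the tail, descend and grip.

Emit:
apply_moves:
  deltas:
    - {"fingers":46,"delta_pos":[4,0,30],"angular":[0,0,0]}
    - {"fingers":46,"delta_pos":[4,0,55],"angular":[0,0,0]}
    - {"fingers":46,"delta_pos":[4,0,66],"angular":[0,0,0]}
    - {"fingers":46,"delta_pos":[4,0,66],"angular":[0,0,0]}
    - {"fingers":46,"delta_pos":[4,0,66],"angular":[0,0,0]}

```text
clock: 2.55
tool_pos: [0.5015, -0.1458, 0.0247]
orientation: [-180.0, 0.1, -171.0]
force: [0.1, 0.5, 0.1]
opening: 0.0456
gripper_force: 0.0
```

Emit:
apply_moves:
  deltas:
    - {"fingers":25,"delta_pos":[0,0,0],"angular":[0,0,0]}
    - {"fingers":25,"delta_pos":[0,0,0],"angular":[0,0,0]}
    - {"fingers":25,"delta_pos":[0,0,0],"angular":[0,0,0]}
    - {"fingers":25,"delta_pos":[0,0,0],"angular":[0,0,0]}
    - {"fingers":25,"delta_pos":[0,0,0],"angular":[0,0,0]}
    - {"fingers":25,"delta_pos":[0,0,0],"angular":[0,0,0]}

```text
clock: 3.15
tool_pos: [0.5002, -0.1458, 0.0233]
orientation: [-180.0, -0.0, -171.0]
force: [-0.4, -0.5, -0.3]
opening: 0.0249
gripper_force: 0.0
```

The fingers reached 25 mm with no force, so I look before doing anything else.

```bash
python3 - <<'E'
from h import *
o,im=look("w3")
s=ctrl.snapshot("side")[:,:,::-1]; 
cv2.imwrite("pics/w3s.png",np.hstack([cv2.resize(im[:,:,::-1],(400,300)),cv2.resize(s[195:270,230:330],(400,300),interpolation=cv2.INTER_CUBIC)]))
E
```

```text
3.15 [ 0.5002 -0.1458  0.0233] [-179.9994   -0.0018 -171.0005] [-0.3845 -0.4682 -0.3378] 0.02494745999786258
```

View pics/w3s.png

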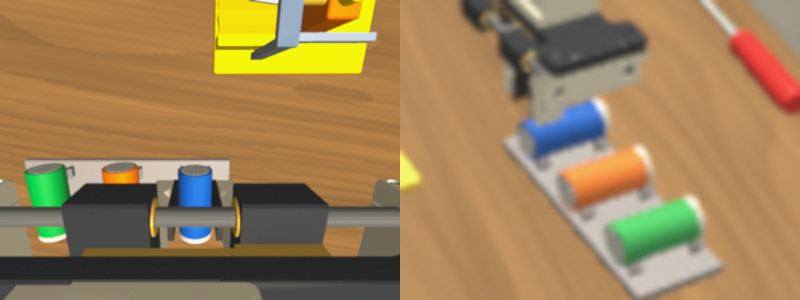

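```bash
python3 - <<'E'
from h import *
o=ctrl.get_obs();p=cam("side");w=cam("wrist",o)
Rm=R.from_euler('xyz',o['orientation'],degrees=True).as_matrix()
f=lambda X:o['tool_pos']+Rm@np.array(X)
for s in(-1,1):
  for x in(-.0095,.0095):
    X=f([x,s*.0125,0]);print("tip",s,x,X,"crop",(proj(p,X)-[230,195])*4+[400,0],"wrist small",proj(w,X)*.78125)
for x in(.0046,-.0654):
    X=f([x,0,-.0047]);print("cell end",X,(proj(p,X)-[230,195])*4+[400,0],proj(w,X)*.78125)
E
python3 - <<'E'
import cv2,numpy as np
im=cv2.imread("pics/w3.png")[190:330,170:330];cv2.imwrite("pics/w3z.png",cv2.resize(im,(640,560),interpolation=cv2.INTER_CUBIC))
E
```

```text
tip -1 -0.0095 [ 0.5115 -0.1566  0.0232] crop [546.7726 146.1515] wrist small [181.4588 182.254 ]
tip -1 0.0095 [ 0.4928 -0.1596  0.0232] crop [525.3693 153.0744] wrist small [181.1005 163.3865]
tip 1 -0.0095 [ 0.5076 -0.1319  0.0232] crop [531.3898 128.8484] wrist small [207.7421 182.2447]
tip 1 0.0095 [ 0.4888 -0.1349  0.0232] crop [510.2171 135.5593] wrist small [208.0765 163.3766]
cell end [ 0.4956 -0.1465  0.0279] [523.3372 137.7051] [194.588  170.1577]
cell end [ 0.5648 -0.1355  0.0279] [600.3964 113.1394] [194.6298 235.4753]
```

View pics/w3z.png

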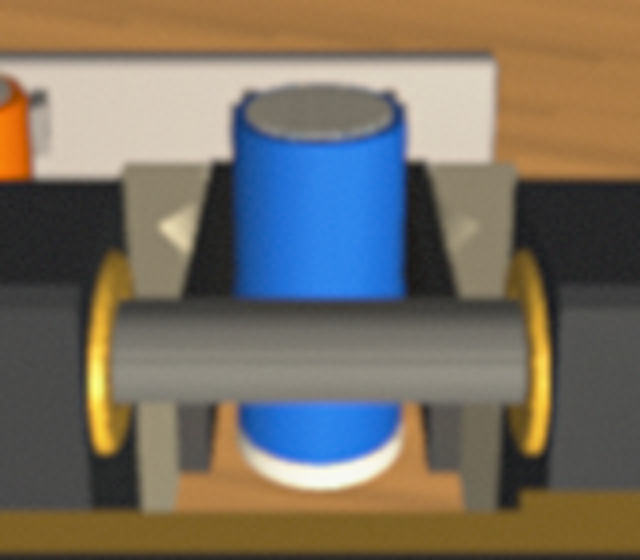

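The zoom shows the cell standing between the black pads, tail disc at (320,110), with no visible gap. I close further in small steps and watch the force.

Emit:
apply_moves:
  deltas:
    - {"fingers":15,"delta_pos":[0,0,0],"angular":[0,0,0]}
    - {"fingers":15,"delta_pos":[0,0,0],"angular":[0,0,0]}

```text
clock: 3.45
tool_pos: [0.5002, -0.1458, 0.0232]
orientation: [-180.0, -0.0, -171.0]
force: [-0.4, 0.4, 0.4]
opening: 0.0166
gripper_force: 0.0
```

```bash
python3 - <<'E'
from h import *
o,im=look("w4");Rm=R.from_euler('xyz',o['orientation'],degrees=True).as_matrix()
f=lambda X:o['tool_pos']+Rm@np.array(X)
P=[f([x,s*o['opening']/2,0]) for s in(-1,1) for x in(-.0095,.0095)]
out=[]
for n in("side","scene"):
    p=cam(n);s=ctrl.snapshot(n)[:,:,::-1].copy();c=proj(p,P[0]).astype(int)-[35,50]
    s=cv2.resize(s[c[1]:c[1]+75,c[0]:c[0]+65],None,fx=6,fy=6,interpolation=cv2.INTER_CUBIC)
    for X in P: cv2.circle(s,tuple(((proj(p,X)-c+.5)*6).astype(int)),3,(255,0,255),-1)
    out.append(s)
cv2.imwrite("pics/tips.png",np.hstack(out))
E
```

```text
3.45 [ 0.5002 -0.1458  0.0232] [-179.9991   -0.0045 -170.9968] [-0.3952  0.446   0.4412] 0.01662744795382095
```

View pics/tips.png

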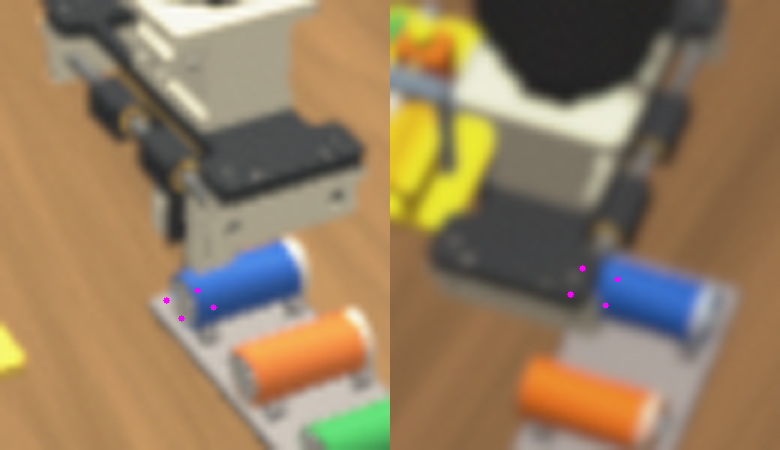

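The side crop shows the light finger ending at about (205,268), just above the cell's tail top. The magenta dots, where the reported TCP puts the tips, are about 6 px (20 mm) lower. So the real tips are about 20 mm above the reported TCP and closed in air above the cell. I reopen, shift 4 mm towards the button and descend in small, force-checked steps.

Emit:
apply_moves:
  deltas:
    - {"fingers":46,"delta_pos":[0,0,0],"angular":[0,0,0]}
    - {"fingers":46,"delta_pos":[0,0,0],"angular":[0,0,0]}
    - {"fingers":46,"delta_pos":[-4,0,0],"angular":[0,0,0]}
    - {"fingers":46,"delta_pos":[-4,0,4],"angular":[0,0,0]}
    - {"fingers":46,"delta_pos":[-4,0,8],"angular":[0,0,0]}
    - {"fingers":46,"delta_pos":[-4,0,8],"angular":[0,0,0]}

```text
clock: 4.2
tool_pos: [0.5035, -0.1452, 0.0144]
orientation: [180.0, -0.1, -171.0]
force: [0.8, 0.2, 0.7]
opening: 0.0458
gripper_force: 0.0
```

Emit:
apply_moves:
  deltas:
    - {"fingers":28,"delta_pos":[0,0,0],"angular":[0,0,0]}
    - {"fingers":28,"delta_pos":[0,0,0],"angular":[0,0,0]}
    - {"fingers":28,"delta_pos":[0,0,0],"angular":[0,0,0]}
    - {"fingers":28,"delta_pos":[0,0,0],"angular":[0,0,0]}

```text
clock: 4.6
tool_pos: [0.5042, -0.1452, 0.0154]
orientation: [-180.0, 0.0, -171.0]
force: [-0.7, 0.4, -0.0]
opening: 0.0284
gripper_force: 0.0
```

Emit:
apply_moves:
  deltas:
    - {"fingers":46,"delta_pos":[0,0,0],"angular":[0,0,0]}
    - {"fingers":46,"delta_pos":[0,0,0],"angular":[0,0,0]}
    - {"fingers":46,"delta_pos":[0,0,4],"angular":[0,0,0]}
    - {"fingers":46,"delta_pos":[0,0,8],"angular":[0,0,0]}
    - {"fingers":46,"delta_pos":[0,0,8],"angular":[0,0,0]}
    - {"fingers":46,"delta_pos":[0,0,8],"angular":[0,0,0]}

```text
clock: 5.2
tool_pos: [0.504, -0.1452, 0.007]
orientation: [180.0, -0.0, -171.0]
force: [-0.3, 0.1, -0.4]
opening: 0.0459
gripper_force: 0.0
```

```bash
python3 - <<'E'
from h import *
o,im=look("w5");Rm=R.from_euler('xyz',o['orientation'],degrees=True).as_matrix()
f=lambda X:o['tool_pos']+Rm@np.array(X)
out=[]
p=cam("side");s=ctrl.snapshot("side")[:,:,::-1].copy()
P=[f([x,-o['opening']/2,-.022]) for x in(-.0095,.0095)];c=proj(p,P[0]).astype(int)-[25,35]
s=cv2.resize(s[c[1]:c[1]+60,c[0]:c[0]+50],None,fx=8,fy=8,interpolation=cv2.INTER_CUBIC)
for X in P: cv2.circle(s,tuple(((proj(p,X)-c+.5)*8).astype(int)),2,(255,0,255),-1)
wz=cv2.resize(im[190:340,190:310,::-1],(384,480),interpolation=cv2.INTER_CUBIC)
cv2.imwrite("pics/tips2.png",np.hstack([s,wz]))
E
```

```text
5.2 [ 0.504  -0.1452  0.007 ] [ 179.9992   -0.0348 -170.9988] [-0.2923  0.0677 -0.4393] 0.0459354022882219
```

View pics/tips2.png

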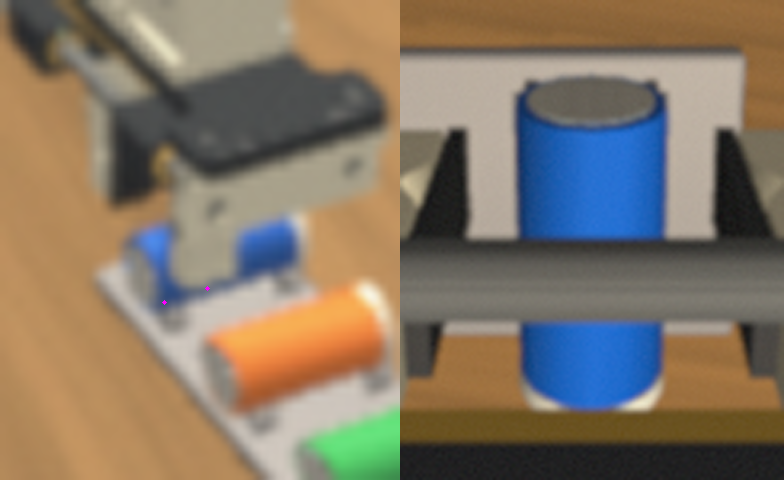

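The side crop now shows the finger tip in front of the blue cell's flank, its bottom at (205,279), about at axis height. It sits slightly far from the tail (130,265). The wrist view shows the cell (col 590) centred between the pads at 465 and 715. I move 5 mm towards the tail, 5 mm down, and close.

Emit:
apply_moves:
  deltas:
    - {"fingers":46,"delta_pos":[5,0,2],"angular":[0,0,0]}
    - {"fingers":46,"delta_pos":[5,0,5],"angular":[0,0,0]}
    - {"fingers":46,"delta_pos":[5,0,5],"angular":[0,0,0]}

```text
clock: 5.6
tool_pos: [0.4987, -0.146, 0.0019]
orientation: [180.0, -0.0, -171.0]
force: [-0.2, 0.6, 0.8]
opening: 0.046
gripper_force: 0.0
```

Emit:
apply_moves:
  deltas:
    - {"fingers":28,"delta_pos":[5,0,5],"angular":[0,0,0]}
    - {"fingers":28,"delta_pos":[0,0,0],"angular":[0,0,0]}
    - {"fingers":28,"delta_pos":[0,0,0],"angular":[0,0,0]}
    - {"fingers":28,"delta_pos":[0,0,0],"angular":[0,0,0]}

```text
clock: 6.0
tool_pos: [0.4998, -0.1459, 0.0026]
orientation: [-180.0, 0.0, -171.0]
force: [0.0, 0.7, 0.0]
opening: 0.0286
gripper_force: 0.0
```

Emit:
apply_moves:
  deltas:
    - {"fingers":24,"delta_pos":[0,0,0],"angular":[0,0,0]}
    - {"fingers":24,"delta_pos":[0,0,0],"angular":[0,0,0]}

```text
clock: 6.2
tool_pos: [0.4992, -0.1459, 0.0023]
orientation: [180.0, 0.0, -171.0]
force: [-0.1, 0.2, -0.1]
opening: 0.0244
gripper_force: 0.0
```

```bash
python3 - <<'E'
from h import *
o,im=look("w6")
p=cam("side");s=ctrl.snapshot("side")[:,:,::-1];c=(245,195)
s=cv2.resize(s[c[1]:c[1]+60,c[0]:c[0]+50],None,fx=8,fy=8,interpolation=cv2.INTER_CUBIC)
wz=cv2.resize(im[190:340,190:310,::-1],(384,480),interpolation=cv2.INTER_CUBIC)
cv2.imwrite("pics/tips3.png",np.hstack([s,wz]))
E
```

```text
6.2 [ 0.4992 -0.1459  0.0023] [ 179.9993    0.     -170.9983] [-0.1485  0.1561 -0.1429] 0.024448929283323304
```

View pics/tips3.png

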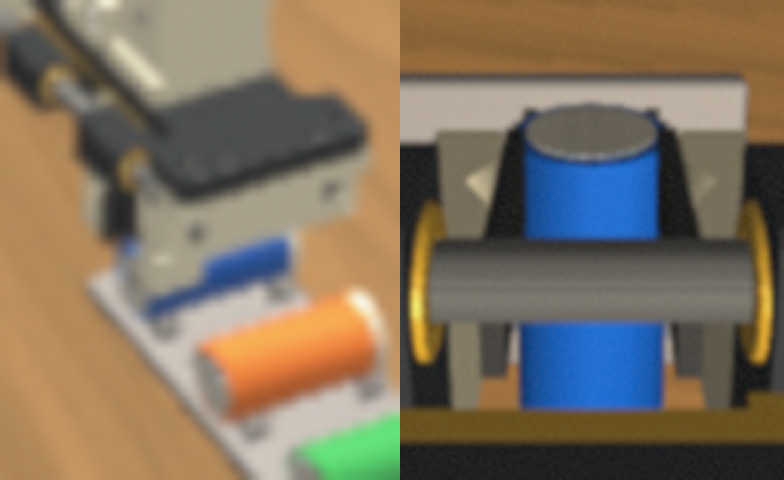

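I've used all ten views, so I work from numbers only from here. The last picture shows both pads just overlapping the cell's upper edges at cols 525 and 660 without touching. The tip row stays at 231 for every opening, and the pixel gap is 1.7 px/mm. Both mean the tips sit about 37 mm short of the reported TCP. I open, go 12 mm lower and 6 mm towards the button, and try again.

Emit:
apply_moves:
  deltas:
    - {"fingers":46,"delta_pos":[0,0,0],"angular":[0,0,0]}
    - {"fingers":46,"delta_pos":[0,0,0],"angular":[0,0,0]}
    - {"fingers":46,"delta_pos":[-6,0,4],"angular":[0,0,0]}
    - {"fingers":46,"delta_pos":[-6,0,8],"angular":[0,0,0]}
    - {"fingers":46,"delta_pos":[-6,0,12],"angular":[0,0,0]}
    - {"fingers":46,"delta_pos":[-6,0,12],"angular":[0,0,0]}

```text
clock: 6.9
tool_pos: [0.5044, -0.145, -0.0107]
orientation: [180.0, -0.1, -171.0]
force: [-0.5, -0.1, -0.1]
opening: 0.0462
gripper_force: 0.0
```

Emit:
apply_moves:
  deltas:
    - {"fingers":28,"delta_pos":[0,0,0],"angular":[0,0,0]}
    - {"fingers":28,"delta_pos":[0,0,0],"angular":[0,0,0]}
    - {"fingers":28,"delta_pos":[0,0,0],"angular":[0,0,0]}
    - {"fingers":28,"delta_pos":[0,0,0],"angular":[0,0,0]}

```text
clock: 7.3
tool_pos: [0.5052, -0.145, -0.0096]
orientation: [-180.0, 0.0, -171.0]
force: [-0.7, -0.1, 0.8]
opening: 0.0311
gripper_force: 30.0
```

Emit:
apply_moves:
  deltas:
    - {"fingers":44,"delta_pos":[0,0,0],"angular":[0,0,0]}
    - {"fingers":44,"delta_pos":[0,0,0],"angular":[0,0,0]}
    - {"fingers":44,"delta_pos":[0,0,3],"angular":[0,0,0]}
    - {"fingers":44,"delta_pos":[0,0,6],"angular":[0,0,0]}
    - {"fingers":44,"delta_pos":[0,0,6],"angular":[0,0,0]}

```text
clock: 7.8
tool_pos: [0.5047, -0.145, -0.0163]
orientation: [180.0, -0.0, -171.0]
force: [0.2, 0.2, 0.5]
opening: 0.0437
gripper_force: 0.0
```

Emit:
apply_moves:
  deltas:
    - {"fingers":25,"delta_pos":[0,0,0],"angular":[0,0,0]}
    - {"fingers":25,"delta_pos":[0,0,0],"angular":[0,0,0]}
    - {"fingers":25,"delta_pos":[0,0,0],"angular":[0,0,0]}
    - {"fingers":25,"delta_pos":[0,0,0],"angular":[0,0,0]}

```text
clock: 8.2
tool_pos: [0.5052, -0.145, -0.0157]
orientation: [-180.0, 0.0, -171.0]
force: [0.3, -0.8, -1.3]
opening: 0.0312
gripper_force: 30.0
```

```bash
python3 - <<'E'
from h import *
o,im=look("w7");print(o['moment'])
E
```

```text
8.2 [ 0.5052 -0.145  -0.0157] [-179.9991    0.0055 -170.999 ] [ 0.3452 -0.8188 -1.2846] 0.03121443023112456
[-0.1085 -0.1802 -0.0329]
```

The cell is gripped at 31.2 mm, the same at both heights, so the pads hold the full diameter. Axis height is reported z + 43.7 mm. Now I lift and carry it over beyond the tester to measure the tester with the wrist camera.

Emit:
apply_moves:
  deltas:
    - {"fingers":25,"delta_pos":[0,0,-10],"angular":[0,0,0]}
    - {"fingers":25,"delta_pos":[0,0,-30],"angular":[0,0,0]}
    - {"fingers":25,"delta_pos":[0,0,-65],"angular":[0,0,0]}
    - {"fingers":25,"delta_pos":[0,0,-105],"angular":[0,0,0]}
    - {"fingers":25,"delta_pos":[0,0,-140],"angular":[0,0,0]}
    - {"fingers":25,"delta_pos":[0,0,-160],"angular":[0,0,0]}
    - {"fingers":25,"delta_pos":[0,0,-160],"angular":[0,0,0]}

```text
clock: 8.95
tool_pos: [0.5071, -0.1451, 0.1484]
orientation: [-179.9, 0.4, -171.0]
force: [-0.5, 1.2, -1.5]
opening: 0.0309
gripper_force: 30.0
```

Emit:
apply_moves:
  deltas:
    - {"fingers":25,"delta_pos":[-10,35,0],"angular":[0,0,-7]}
    - {"fingers":25,"delta_pos":[-22,73,0],"angular":[0,0,-15]}
    - {"fingers":25,"delta_pos":[-35,112,0],"angular":[0,0,-23]}
    - {"fingers":25,"delta_pos":[-47,151,0],"angular":[0,0,-31]}
    - {"fingers":25,"delta_pos":[-60,190,0],"angular":[0,0,-39]}
    - {"fingers":25,"delta_pos":[-71,229,0],"angular":[0,0,-47]}
    - {"fingers":25,"delta_pos":[-83,268,0],"angular":[0,0,-55]}
    - {"fingers":25,"delta_pos":[-95,307,0],"angular":[0,0,-63]}
    - {"fingers":25,"delta_pos":[-106,346,0],"angular":[0,0,-70]}
    - {"fingers":25,"delta_pos":[-116,382,0],"angular":[0,0,-77]}

```text
clock: 9.95
tool_pos: [0.5592, 0.2519, 0.1434]
orientation: [179.9, -0.1, -93.7]
force: [0.0, -0.3, -2.2]
opening: 0.0311
gripper_force: 30.0
```

Emit:
apply_moves:
  deltas:
    - {"fingers":25,"delta_pos":[0,0,0],"angular":[0,0,0]}
    - {"fingers":25,"delta_pos":[0,0,0],"angular":[0,0,0]}
    - {"fingers":25,"delta_pos":[0,0,0],"angular":[0,0,0]}

```text
clock: 10.25
tool_pos: [0.5593, 0.2496, 0.1436]
orientation: [179.9, -0.1, -94.1]
force: [-0.2, -1.2, -2.0]
opening: 0.0312
gripper_force: 30.0
```

```bash
python3 - <<'E'
from h import *
o,im=look("w8");w=cam("wrist",o);H=hsv(im).astype(int)
for x in((.515,.131,.01),(.604,.125,.01),(.56,.13,.05)): print(proj(w,x))
# black base mask
g=H[...,2]<60;g[220:]=0
for a,c,mm in big(g)[:4]:
    ys,xs=np.nonzero(mm);print("dark",a,c,xs.min(),xs.max(),ys.min(),ys.max())
# coarse text map of image rows 0-220: K black, W white, A grey, O orange, b wood, G green
def cl(h,s,v):
    if v<60:return 'K'
    if s<40:return 'W' if v>190 else 'A'
    if 5<=h<=12 and s>180:return 'O'
    if 45<h<85:return 'G'
    if h<5 or h>172:return 'R'
    if 22<h<35 and s>150:return 'Y'
    if 95<h<130:return 'B'
    return '.'
for y in range(0,236,4): print("%3d"%y,''.join(cl(*H[y,x]) for x in range(120,400,3)))
E
```

```text
10.25 [0.5593 0.2496 0.1436] [179.9269  -0.0558 -94.0614] [-0.1934 -1.189  -1.9856] 0.031221440765735162
[282.5396  67.0337]
[198.2426  67.3821]
[238.8046  63.3833]
  0 ..............................................................................................
  4 ..............................................................................................
  8 ..............................................................................................
 12 ..............................................................................................
 16 ..............................................................................................
 20 ..............................................................................................
 24 ..............................................................................................
 28 ..............................................................................................
 32 ............................................................................................GG
 36 ........................................
[... 4205 characters left out ...]
.......
208 ..............................................................................................
212 ..............................................................................................
216 ..............................................................................................
220 ..............................................................................................
224 ..............................................................................................
228 .....................................AAAAAAA.AAAAA............................................
232 .................................KKBAAAAAAAAAAAAAAABBK........................................
```

The wrist map shows the tester nearly aligned with the tool. The base spans cols 201-277 and rows 86-197, the white V block cols 213-264 from row 82, the bridge rows 112-126 and the orange carriage rows 156-176. The mouth is at the top. I cast the edges for axis, yaw and mouth.

```bash
cat >> h.py <<'E'
def cross(p,lvl):
    i=np.nonzero(np.diff(np.sign(p-lvl)))[0];return [k+(lvl-p[k])/(p[k+1]-p[k]) for k in i]
E
python3 - <<'E'
from h import *
d=np.load("pics/w8.npz");im=d['im'];o=dict(tool_pos=d['pos'],orientation=d['ori']);w=cam("wrist",o)
H=hsv(im).astype(float);S=cv2.GaussianBlur(H[...,1],(3,3),0);V=cv2.GaussianBlur(H[...,2],(3,3),0)
print("S row140",S[140,192:286:2].astype(int));print("V row100",V[100,192:286:2].astype(int));print("V row 184",V[184,192:286:2].astype(int))
print("V col230",V[70:130,230].astype(int)); print("V col205",V[70:110,205].astype(int)); print("S col205",S[70:110,205].astype(int))
def edges(rows,ch,lvl,z,name):
    L=[];Q=[]
    for r in rows:
        c=cross(ch[r,190:290],lvl)
        if len(c)>=2:L.append(onz(w,(190+c[0],r),z)[:2]);Q.append(onz(w,(190+c[-1],r),z)[:2])
    L,Q=np.array(L),np.array(Q);M=(L+Q)/2;k=np.polyfit(M[:,1],M[:,0],1)
    print(name,len(L),"width",np.median(Q-L,0),"mid",np.median(M,0),"x=%.4f*y+%.4f"%tuple(k),[np.degrees(np.arctan(np.polyfit(E[:,1],E[:,0],1)[0])) for E in(L,Q)])
edges(range(130,160),S,80,.01,"base130")
edges(range(90,192),S,80,.01,"base all")
edges(range(90,110),V,150,.039,"block")
edges(range(116,124),S,60,.08,"bridge")
for c in(205,): 
    r=cross(S[60:120,c],80);print("base front",[onz(w,(c,60+q),.01) for q in r[:1]])
for c in(218,225,250,258):
    r=cross(V[60:110,c],(V[70,c]+V[95,c])/2);print("block front",c,[(60+q,onz(w,(c,60+q),.039)) for q in r[:2]])
for c in(205,215,270):
    r=cross(S[180:215,c],80);print("base rear",c,[onz(w,(c,180+q),.01) for q in r[-1:]])
E
```

```text
S row140 [150 151 150 121  33  23  25  23  24  24  21  22  19  16  21  24  30  29
  27  35 145 175 157 173 151  40  29  33  33  32  32  21  16  19  18  16
  22  24  22  23  25  20  69 145 150 151 151]
V row100 [201 191 167 101  81  83  83  84  82 124 236 247 247 246 243 243 244 246
 247 247 247 247 247 247 247 247 246 244 243 243 243 243 245 247 247 247
 159  89  90  90  90  90  88 102 176 201 206]
V row 184 [207 213 215 203 128  98 101 100 100 100 100 100 109 202 245 244 169 101
 100 100 100 101 100 101 100 101 100 100 118 215 245 238 150 102 178 246
 246 246 246 242 150 112 172 184 185 194 202]
V col230 [208 209 208 208 208 207 207 207 207 212 223 235 243 245 245 245 245 245
 245 245 245 244 243 241 243 246 247 247 247 247 247 247 247 247 247 247
 247 247 247 247 248 246 237 228 224 224 226 228 229 229 229 228 227 227
 232 240 246 248 248 248]
V col205 [205 205 205 205 205 206 206 206 207 205 194 162 117  84  77  79  81  81
  81  81  81  82  82  82  82  82  82  83  83  83  84  83  83  84  84  84
  84  84  84  95]
S col205 [151 151 151 151 151 151 151 151 151 151 149 139 100  46  18
[... 457 characters left out ...]
(4.174055581567569), np.float64(5.578631109835166)]
bridge 8 width [-0.0709  0.0051] mid [0.5653 0.1791] x=0.0889*y+0.5493 [np.float64(4.695498933085493), np.float64(5.463606891364034)]
base front [array([0.5986, 0.1402, 0.01  ])]
block front 218 [(np.float64(79.7108695652174), array([0.5817, 0.1415, 0.039 ]))]
block front 225 [(np.float64(79.62348178137651), array([0.5749, 0.1419, 0.039 ]))]
block front 250 [(np.float64(80.51298701298701), array([0.5506, 0.1445, 0.039 ]))]
block front 258 [(np.float64(80.916015625), array([0.5428, 0.1454, 0.039 ]))]
base rear 205 [array([0.6133, 0.2668, 0.01  ])]
base rear 215 [array([0.6013, 0.2677, 0.01  ])]
base rear 270 [array([0.5355, 0.2743, 0.01  ])]
```

Emit:
apply_moves:
  deltas:
    - {"fingers":25,"delta_pos":[30,-2,0],"angular":[0,0,0.2]}
    - {"fingers":25,"delta_pos":[70,-4,0],"angular":[0,0,0.5]}
    - {"fingers":25,"delta_pos":[110,-6,0],"angular":[0,0,0.8]}
    - {"fingers":25,"delta_pos":[150,-8,0],"angular":[0,0,1.1]}
    - {"fingers":25,"delta_pos":[177,-9.6,0],"angular":[0,0,1.1]}
    - {"fingers":25,"delta_pos":[177,-9.6,30],"angular":[0,0,1.1]}
    - {"fingers":25,"delta_pos":[177,-9.6,65],"angular":[0,0,1.1]}
    - {"fingers":25,"delta_pos":[177,-9.6,95],"angular":[0,0,1.1]}
    - {"fingers":25,"delta_pos":[177,-9.6,110],"angular":[0,0,1.1]}
    - {"fingers":25,"delta_pos":[177,-9.6,110],"angular":[0,0,1.1]}

```text
clock: 11.3
tool_pos: [0.5551, 0.0714, 0.0322]
orientation: [179.8, -0.1, -95.2]
force: [0.0, 0.8, -2.0]
opening: 0.0313
gripper_force: 30.0
```

Emit:
apply_moves:
  deltas:
    - {"fingers":25,"delta_pos":[0,0,0],"angular":[0,0,0]}
    - {"fingers":25,"delta_pos":[0,0,0],"angular":[0,0,0]}

```text
clock: 11.5
tool_pos: [0.5581, 0.0732, 0.0357]
orientation: [-179.9, 0.1, -95.1]
force: [0.8, -0.1, -2.0]
opening: 0.0311
gripper_force: 30.0
```

```bash
python3 - <<'E'
from h import *
o,im=look("w9");w=cam("wrist",o);print(o['moment'])
Rm=R.from_euler('xyz',o['orientation'],degrees=True).as_matrix()
H=hsv(im).astype(int)
d=np.array([.0906,.9959,0]);M=np.array([.5628,.1435,.048]);n=np.array([d[1],-d[0],0])
a=o['tool_pos']-M;print("TCP tester x %.4f lateral(right+) %.4f"%(a@d,a@n))
# tail disc of the held cell: expected pixel for X=.011 at tool z=-.0437
for X in(.005,.008,.011,.014):
    P=o['tool_pos']+Rm@np.array([X,0,-.0437]);print(X,proj(w,P),"top",proj(w,P+[0,0,.016])[1],"bot",proj(w,P-[0,0,.016])[1])
for y in range(176,250,3): print("%3d"%y,''.join('B' if 95<h<130 and s>120 else 'K' if v<60 else 'A' if s<40 else '.' for h,s,v in H[y,200:300:2]))
# cell in side/scene views: predicted centre vs blue blob
tail=.011;C=o['tool_pos']+Rm@np.array([tail-.035,0,-.0437])
for nme in("side","scene"):
    p=cam(nme);s=hsv(ctrl.snapshot(nme));c=proj(p,C).astype(int);m=np.zeros(s.shape[:2],bool);q=np.s_[c[1]-25:c[1]+25,c[0]-25:c[0]+25];t=s[q];m[q]=(t[...,0]>100)&(t[...,0]<130)&(t[...,1]>130)
    b=big(m);print(nme,proj(p,C),[(x[0],x[1]) for x in b[:2]])
E
```

```text
11.5 [0.5581 0.0732 0.0357] [-179.8799    0.0583  -95.1244] [ 0.7915 -0.0673 -2.0065] 0.03107547490206727
[-0.0763  0.0145 -0.0019]
TCP tester x -0.0704 lateral(right+) 0.0017
0.005 [248.7112 240.6527] top 253.9004955824155 bot 229.63277119802228
0.008 [248.7062 235.9235] top 248.76651809213945 bot 225.250717419286
0.011 [248.7012 231.145 ] top 243.57334485270218 bot 220.82671628087968
0.014 [248.6961 226.3161] top 238.31994611994799 bot 216.36016257230162
176 ..................................................
179 ..................................................
182 ..................................................
185 ..................................................
188 ..................................................
191 ..................................................
194 ..................................................
197 ..................................................
200 ..................................................
203 ..................................................
206 ..................................................
209 ..............................
[... 178 characters left out ...]
.......
221 ..................................................
224 ..................................................
227 ................AAAAAAAAAAAAAAAAAA................
230 ...............AA.AAAAAAAAAAAAAAAAAA..............
233 .........KK.BBAAAAAAAAAAAAAAAAAAAAAA.BBKK.........
236 .........KKBBBAA.AAAAAAA.AAAAAAAAAAA.BBKKK........
239 ........KKKBBBBAAAA.AAAAAAAAAAAAAAA.BBBBKK........
242 ........KKKBBBBBB.AAAAAAAAAAAAAA.BBBBBBBKK........
245 ........KKKBBBBBBBBBBBBBBBBBBBBBBBBBBBB.KKK.......
248 .......KKKKBBBBBBBBBBBBBBBBBBBBBBBBBBBB.KKK.......
side [255.4288 175.2348] [(np.int32(42), array([255.8333, 173.5714]))]
scene [275.0022 166.0249] [(np.int32(34), array([270.7353, 168.8824]))]
```

Emit:
apply_moves:
  deltas:
    - {"fingers":25,"delta_pos":[0,0,10],"angular":[0,0,0]}
    - {"fingers":25,"delta_pos":[0,0,20],"angular":[0,0,0]}
    - {"fingers":25,"delta_pos":[0,0,26],"angular":[0,0,0]}
    - {"fingers":25,"delta_pos":[0,0,26],"angular":[0,0,0]}
    - {"fingers":25,"delta_pos":[0,0,26],"angular":[0,0,0]}
    - {"fingers":25,"delta_pos":[0,0,26],"angular":[0,0,0]}

```text
clock: 12.25
tool_pos: [0.5574, 0.0733, 0.0084]
orientation: [-180.0, -0.0, -95.1]
force: [0.3, 0.7, -1.6]
opening: 0.0313
gripper_force: 30.0
```

```bash
cat >> h.py <<'E'
def st():
    o=ctrl.get_obs();d=np.array([.0906,.9959,0]);M=np.array([.5628,.1435,.048]);n=np.array([d[1],-d[0],0])
    a=o['tool_pos']-M;F=o['force'];print("t %.2f button x %.4f lat %.4f axis z %.4f yaw %.2f | F along %.2f lat %.2f z %.2f grip %.1f"%(o['clock'],a@d+.061,a@n,o['tool_pos'][2]+.0437,o['orientation'][2],F@d,F@n,F[2],o['gripper_force']),o['moment'])
E
python3 -c "
from h import *
st()"
```

```text
t 12.25 button x -0.0094 lat 0.0010 axis z 0.0521 yaw -95.09 | F along 0.75 lat 0.24 z -1.62 grip 30.0 [-0.0328 -0.042  -0.0107]
```

Emit:
apply_moves:
  deltas:
    - {"fingers":25,"delta_pos":[0,1,2],"angular":[0,0,0]}
    - {"fingers":25,"delta_pos":[-5,1,2],"angular":[0,0,0]}
    - {"fingers":25,"delta_pos":[-10,1,2],"angular":[0,0,0]}
    - {"fingers":25,"delta_pos":[-15,1,2],"angular":[0,0,0]}
    - {"fingers":25,"delta_pos":[-20,1,2],"angular":[0,0,0]}
    - {"fingers":25,"delta_pos":[-20,1,2],"angular":[0,0,0]}
    - {"fingers":25,"delta_pos":[-20,1,2],"angular":[0,0,0]}

```text
clock: 12.95
tool_pos: [0.5579, 0.0934, 0.0062]
orientation: [180.0, -0.0, -95.1]
force: [-0.2, 0.6, -1.4]
opening: 0.0313
gripper_force: 30.0
```

```bash
python3 -c "
from h import *
st()"
```

```text
t 12.95 button x 0.0107 lat -0.0003 axis z 0.0499 yaw -95.07 | F along 0.58 lat -0.22 z -1.40 grip 30.0 [-0.08    0.0466 -0.0446]
```

Emit:
apply_moves:
  deltas:
    - {"fingers":25,"delta_pos":[0,0,1],"angular":[0,0,0]}
    - {"fingers":25,"delta_pos":[0,0,1],"angular":[0,0,0]}
    - {"fingers":25,"delta_pos":[0,0,1],"angular":[0,0,0]}

```text
clock: 13.25
tool_pos: [0.5581, 0.0931, 0.0053]
orientation: [-180.0, 0.0, -95.1]
force: [-0.5, 0.6, -0.8]
opening: 0.0309
gripper_force: 30.0
```

Emit:
apply_moves:
  deltas:
    - {"fingers":25,"delta_pos":[0,0,0.6],"angular":[0,0,0]}
    - {"fingers":25,"delta_pos":[0,0,0.6],"angular":[0,0,0]}
    - {"fingers":25,"delta_pos":[0,0,0.6],"angular":[0,0,0]}

```text
clock: 13.55
tool_pos: [0.5581, 0.0931, 0.0048]
orientation: [-180.0, -0.0, -95.1]
force: [0.3, -1.0, -0.5]
opening: 0.031
gripper_force: 30.0
```

```bash
python3 -c "
from h import *
st()"
```

```text
t 13.55 button x 0.0104 lat -0.0001 axis z 0.0485 yaw -95.10 | F along -1.02 lat 0.37 z -0.48 grip 30.0 [-0.307  -0.2433 -0.0122]
```

Emit:
apply_moves:
  deltas:
    - {"fingers":25,"delta_pos":[0,0,0.4],"angular":[0,0,0]}
    - {"fingers":25,"delta_pos":[0,0,0.4],"angular":[0,0,0]}
    - {"fingers":25,"delta_pos":[0,0,0.4],"angular":[0,0,0]}

```text
clock: 13.85
tool_pos: [0.5582, 0.0932, 0.0044]
orientation: [-180.0, 0.0, -95.1]
force: [1.2, -1.8, 0.5]
opening: 0.0309
gripper_force: 30.0
```

```bash
python3 -c "
from h import *
st()"
```

```text
t 13.85 button x 0.0105 lat -0.0001 axis z 0.0481 yaw -95.10 | F along -1.68 lat 1.32 z 0.49 grip 30.0 [-0.4575 -0.37    0.0217]
```

Contact came at axis z 48.1 mm, as predicted. A slight lateral reaction of +1.3 N suggests we sit 0.5 mm off to one side, so I ease that and slide on.

Emit:
apply_moves:
  deltas:
    - {"fingers":25,"delta_pos":[0,-0.6,0],"angular":[0,0,0]}
    - {"fingers":25,"delta_pos":[0,-0.6,0],"angular":[0,0,0]}
    - {"fingers":25,"delta_pos":[-2,-0.6,0],"angular":[0,0,0]}
    - {"fingers":25,"delta_pos":[-4,-0.6,0],"angular":[0,0,0]}
    - {"fingers":25,"delta_pos":[-4,-0.6,0],"angular":[0,0,0]}

```text
clock: 14.35
tool_pos: [0.5591, 0.0975, 0.0043]
orientation: [-180.0, 0.0, -95.1]
force: [1.3, -0.5, -0.1]
opening: 0.0313
gripper_force: 30.0
```

```bash
python3 -c "
from h import *
st()"
```

```text
t 14.35 button x 0.0148 lat 0.0005 axis z 0.0480 yaw -95.09 | F along -0.41 lat 1.35 z -0.08 grip 30.0 [-0.1172 -0.5182 -0.1047]
```

Emit:
apply_moves:
  deltas:
    - {"fingers":25,"delta_pos":[0,-0.7,0],"angular":[0,0,0]}
    - {"fingers":25,"delta_pos":[-2,-0.7,0],"angular":[0,0,0]}
    - {"fingers":25,"delta_pos":[-4,-0.7,0],"angular":[0,0,0]}
    - {"fingers":25,"delta_pos":[-6,-0.7,0],"angular":[0,0,0]}
    - {"fingers":25,"delta_pos":[-6,-0.7,0],"angular":[0,0,0]}

```text
clock: 14.85
tool_pos: [0.5599, 0.1032, 0.0042]
orientation: [180.0, -0.0, -95.1]
force: [-1.5, 0.6, -0.5]
opening: 0.0311
gripper_force: 30.0
```

```bash
python3 -c "
from h import *
st()"
```

```text
t 14.85 button x 0.0206 lat 0.0008 axis z 0.0479 yaw -95.10 | F along 0.43 lat -1.51 z -0.47 grip 30.0 [ 0.0524  0.2061 -0.0147]
```

Emit:
apply_moves:
  deltas:
    - {"fingers":25,"delta_pos":[-1,0.3,0],"angular":[0,0,0]}
    - {"fingers":25,"delta_pos":[-3,0.3,0],"angular":[0,0,0]}
    - {"fingers":25,"delta_pos":[-5,0.3,0],"angular":[0,0,0]}
    - {"fingers":25,"delta_pos":[-7,0.3,0],"angular":[0,0,0]}
    - {"fingers":25,"delta_pos":[-8,0.3,0],"angular":[0,0,0]}
    - {"fingers":25,"delta_pos":[-8,0.3,0],"angular":[0,0,0]}

```text
clock: 15.45
tool_pos: [0.5607, 0.1113, 0.0043]
orientation: [-180.0, 0.0, -95.1]
force: [-0.7, 0.6, 0.1]
opening: 0.0314
gripper_force: 30.0
```

```bash
python3 -c "
from h import *
st()"
```

```text
t 15.45 button x 0.0288 lat 0.0008 axis z 0.0480 yaw -95.09 | F along 0.58 lat -0.74 z 0.10 grip 30.0 [ 0.1165 -0.0023 -0.0068]
```

Emit:
apply_moves:
  deltas:
    - {"fingers":25,"delta_pos":[-1,0,0],"angular":[0,0,0]}
    - {"fingers":25,"delta_pos":[-3,0,0],"angular":[0,0,0]}
    - {"fingers":25,"delta_pos":[-5,0,0],"angular":[0,0,0]}
    - {"fingers":25,"delta_pos":[-6,0,0],"angular":[0,0,0]}
    - {"fingers":25,"delta_pos":[-6,0,0],"angular":[0,0,0]}

```text
clock: 15.95
tool_pos: [0.561, 0.1164, 0.0043]
orientation: [180.0, -0.1, -95.1]
force: [1.4, -5.4, -0.3]
opening: 0.0312
gripper_force: 30.0
```

```bash
python3 -c "
from h import *
st()"
```

```text
t 15.95 button x 0.0339 lat 0.0007 axis z 0.0480 yaw -95.11 | F along -5.30 lat 1.87 z -0.31 grip 30.0 [-1.7175 -0.475  -0.0586]
```

The resistance of 5 N starts where the cell's front edge meets the shoe ramp. I continue slowly.

Emit:
apply_moves:
  deltas:
    - {"fingers":25,"delta_pos":[-1,0.2,0],"angular":[0,0,0]}
    - {"fingers":25,"delta_pos":[-2,0.2,0],"angular":[0,0,0]}
    - {"fingers":25,"delta_pos":[-3,0.2,0],"angular":[0,0,0]}
    - {"fingers":25,"delta_pos":[-3,0.2,0],"angular":[0,0,0]}

```text
clock: 16.35
tool_pos: [0.5613, 0.1197, 0.0043]
orientation: [-180.0, -0.0, -95.1]
force: [1.4, -4.2, -0.0]
opening: 0.0311
gripper_force: 30.0
```

```bash
python3 -c "
from h import *
st()"
```

```text
t 16.35 button x 0.0371 lat 0.0007 axis z 0.0480 yaw -95.11 | F along -4.07 lat 1.76 z -0.05 grip 30.0 [-1.6655 -0.7348 -0.0583]
```

Emit:
apply_moves:
  deltas:
    - {"fingers":25,"delta_pos":[-1,0,0],"angular":[0,0,0]}
    - {"fingers":25,"delta_pos":[-2,0,0],"angular":[0,0,0]}
    - {"fingers":25,"delta_pos":[-2,0,0],"angular":[0,0,0]}

```text
clock: 16.65
tool_pos: [0.5615, 0.1218, 0.0043]
orientation: [-180.0, -0.0, -95.1]
force: [1.1, -5.0, 0.3]
opening: 0.0312
gripper_force: 30.0
```

```bash
python3 -c "
from h import *
st()"
```

```text
t 16.65 button x 0.0393 lat 0.0007 axis z 0.0480 yaw -95.10 | F along -4.85 lat 1.59 z 0.34 grip 30.0 [-1.7543 -0.8279 -0.1398]
```

Emit:
apply_moves:
  deltas:
    - {"fingers":25,"delta_pos":[-1,-0.4,0],"angular":[0,0,0]}
    - {"fingers":25,"delta_pos":[-2,-0.4,0],"angular":[0,0,0]}
    - {"fingers":25,"delta_pos":[-3,-0.4,0],"angular":[0,0,0]}
    - {"fingers":25,"delta_pos":[-3,-0.4,0],"angular":[0,0,0]}

```text
clock: 17.05
tool_pos: [0.5617, 0.1245, 0.0042]
orientation: [180.0, -0.0, -95.1]
force: [0.4, -6.1, 0.1]
opening: 0.0309
gripper_force: 30.0
```

```bash
python3 -c "
from h import *
st()"
```

```text
t 17.05 button x 0.0420 lat 0.0007 axis z 0.0479 yaw -95.11 | F along -6.04 lat 1.00 z 0.14 grip 30.0 [-1.8791 -0.4363 -0.0928]
```

Emit:
apply_moves:
  deltas:
    - {"fingers":25,"delta_pos":[-1,0,0],"angular":[0,0,0]}
    - {"fingers":25,"delta_pos":[-2,0,0],"angular":[0,0,0]}
    - {"fingers":25,"delta_pos":[-2,0,0],"angular":[0,0,0]}

```text
clock: 17.35
tool_pos: [0.5619, 0.1265, 0.0043]
orientation: [180.0, -0.0, -95.1]
force: [1.3, -5.4, 0.7]
opening: 0.0313
gripper_force: 30.0
```

```bash
python3 -c "
from h import *
st()"
```

```text
t 17.35 button x 0.0440 lat 0.0006 axis z 0.0480 yaw -95.11 | F along -5.29 lat 1.83 z 0.74 grip 30.0 [-1.8324 -0.4635 -0.0721]
```

Emit:
apply_moves:
  deltas:
    - {"fingers":25,"delta_pos":[-1,-0.4,0],"angular":[0,0,0]}
    - {"fingers":25,"delta_pos":[-1.5,-0.4,0],"angular":[0,0,0]}
    - {"fingers":25,"delta_pos":[-1.5,-0.4,0],"angular":[0,0,0]}

```text
clock: 17.65
tool_pos: [0.562, 0.1275, 0.0042]
orientation: [179.9, -0.1, -95.1]
force: [0.1, -6.7, 1.9]
opening: 0.0316
gripper_force: 30.0
```

Emit:
apply_moves:
  deltas:
    - {"fingers":25,"delta_pos":[-1,0,0],"angular":[0,0,0]}
    - {"fingers":25,"delta_pos":[-1,0,0],"angular":[0,0,0]}

```text
clock: 17.85
tool_pos: [0.5621, 0.1285, 0.0042]
orientation: [179.9, -0.1, -95.1]
force: [0.3, -6.7, 2.0]
opening: 0.0315
gripper_force: 30.0
```

Emit:
apply_moves:
  deltas:
    - {"fingers":25,"delta_pos":[-1,0,0],"angular":[0,0,0]}
    - {"fingers":25,"delta_pos":[-1,0,0],"angular":[0,0,0]}

```text
clock: 18.05
tool_pos: [0.5622, 0.1295, 0.0042]
orientation: [179.9, -0.1, -95.1]
force: [-0.5, -6.8, 1.9]
opening: 0.031
gripper_force: 30.0
```

Emit:
apply_moves:
  deltas:
    - {"fingers":25,"delta_pos":[-1,0,-0.2],"angular":[0,0,0]}
    - {"fingers":25,"delta_pos":[-1,0,-0.2],"angular":[0,0,0]}

```text
clock: 18.25
tool_pos: [0.5624, 0.1308, 0.0043]
orientation: [179.9, -0.1, -95.1]
force: [-0.2, -5.7, 0.3]
opening: 0.0316
gripper_force: 30.0
```

Emit:
apply_moves:
  deltas:
    - {"fingers":25,"delta_pos":[-1,0,0],"angular":[0,0,0]}
    - {"fingers":25,"delta_pos":[-1,0,0],"angular":[0,0,0]}

```text
clock: 18.45
tool_pos: [0.5624, 0.1317, 0.0043]
orientation: [179.9, -0.1, -95.1]
force: [0.2, -5.8, 0.8]
opening: 0.0309
gripper_force: 30.0
```

Emit:
apply_moves:
  deltas:
    - {"fingers":25,"delta_pos":[-1,0,0],"angular":[0,0,0]}
    - {"fingers":25,"delta_pos":[-1,0,0],"angular":[0,0,0]}

```text
clock: 18.65
tool_pos: [0.5624, 0.1322, 0.0043]
orientation: [179.9, -0.1, -95.1]
force: [0.7, -7.4, 1.7]
opening: 0.0315
gripper_force: 30.0
```

Emit:
apply_moves:
  deltas:
    - {"fingers":25,"delta_pos":[-0.6,0,0],"angular":[0,0,0]}
    - {"fingers":25,"delta_pos":[-0.6,0,0],"angular":[0,0,0]}

```text
clock: 18.85
tool_pos: [0.5624, 0.1324, 0.0043]
orientation: [179.9, -0.1, -95.1]
force: [1.5, -10.0, 1.6]
opening: 0.0315
gripper_force: 30.0
```

Emit:
apply_moves:
  deltas:
    - {"fingers":25,"delta_pos":[-0.6,0,0],"angular":[0,0,0]}
    - {"fingers":25,"delta_pos":[-0.6,0,0],"angular":[0,0,0]}

```text
clock: 19.05
tool_pos: [0.5624, 0.1327, 0.0043]
orientation: [179.9, -0.1, -95.1]
force: [2.4, -10.5, 1.7]
opening: 0.0314
gripper_force: 30.0
```

Emit:
apply_moves:
  deltas:
    - {"fingers":25,"delta_pos":[-0.6,-0.5,0],"angular":[0,0,0]}
    - {"fingers":25,"delta_pos":[-0.6,-0.5,0],"angular":[0,0,0]}

```text
clock: 19.25
tool_pos: [0.5624, 0.1327, 0.0042]
orientation: [179.8, -0.2, -95.1]
force: [0.3, -12.7, 3.4]
opening: 0.0312
gripper_force: 30.0
```

```bash
python3 -c "
from h import *
st()"
```

```text
t 19.25 button x 0.0502 lat 0.0006 axis z 0.0479 yaw -95.13 | F along -12.66 lat 1.46 z 3.39 grip 30.0 [-4.5278 -0.1075 -0.1245]
```

Emit:
apply_moves:
  deltas:
    - {"fingers":25,"delta_pos":[-0.4,0,0],"angular":[0,0,0]}
    - {"fingers":25,"delta_pos":[-0.4,0,0],"angular":[0,0,0]}

```text
clock: 19.45
tool_pos: [0.5624, 0.1329, 0.0042]
orientation: [179.8, -0.2, -95.1]
force: [1.1, -13.7, 3.4]
opening: 0.0312
gripper_force: 30.0
```

Contact found: the force rises from the roughly 5.7 N drag at button x ≈ 50 mm, inside the 46-60 mm range. Total is now 13.7 N. I go to about 15.5 N and hold.

Emit:
apply_moves:
  deltas:
    - {"fingers":25,"delta_pos":[-0.6,0,-0.1],"angular":[0,0,0]}
    - {"fingers":25,"delta_pos":[-0.6,0,-0.1],"angular":[0,0,0]}
    - {"fingers":25,"delta_pos":[-0.6,0,-0.1],"angular":[0,0,0]}

```text
clock: 19.75
tool_pos: [0.5624, 0.1333, 0.0042]
orientation: [179.8, -0.2, -95.1]
force: [0.9, -13.7, 2.6]
opening: 0.0309
gripper_force: 30.0
```

```bash
python3 -c "
from h import *
st()"
```

```text
t 19.75 button x 0.0508 lat 0.0005 axis z 0.0479 yaw -95.14 | F along -13.56 lat 2.13 z 2.61 grip 30.0 [-5.2055 -0.4966 -0.1078]
```

Emit:
apply_moves:
  deltas:
    - {"fingers":25,"delta_pos":[-0.5,0,0],"angular":[0,0,0]}
    - {"fingers":25,"delta_pos":[-0.5,0,0],"angular":[0,0,0]}
    - {"fingers":25,"delta_pos":[-0.5,0,0],"angular":[0,0,0]}
    - {"fingers":25,"delta_pos":[-0.5,0,0],"angular":[0,0,0]}

```text
clock: 20.15
tool_pos: [0.5624, 0.1335, 0.0042]
orientation: [179.8, -0.2, -95.1]
force: [1.3, -14.4, 2.5]
opening: 0.0311
gripper_force: 30.0
```

```bash
python3 -c "
from h import *
st()"
```

```text
t 20.15 button x 0.0510 lat 0.0005 axis z 0.0479 yaw -95.15 | F along -14.25 lat 2.64 z 2.48 grip 30.0 [-5.6479 -0.585  -0.1715]
```

Emit:
apply_moves:
  deltas:
    - {"fingers":25,"delta_pos":[-0.2,-0.2,0],"angular":[0,0,0]}
    - {"fingers":25,"delta_pos":[-0.2,-0.2,0],"angular":[0,0,0]}
    - {"fingers":25,"delta_pos":[-0.2,-0.2,0],"angular":[0,0,0]}
    - {"fingers":25,"delta_pos":[-0.2,-0.2,0],"angular":[0,0,0]}
    - {"fingers":25,"delta_pos":[-0.2,-0.2,0],"angular":[0,0,0]}
    - {"fingers":25,"delta_pos":[-0.2,-0.2,0],"angular":[0,0,0]}
    - {"fingers":25,"delta_pos":[-0.2,-0.2,0],"angular":[0,0,0]}
    - {"fingers":25,"delta_pos":[-0.2,-0.2,0],"angular":[0,0,0]}
    - {"fingers":25,"delta_pos":[-0.2,-0.2,0],"angular":[0,0,0]}
    - {"fingers":25,"delta_pos":[-0.2,-0.2,0],"angular":[0,0,0]}

```text
clock: 21.15
tool_pos: [0.5624, 0.1334, 0.0042]
orientation: [179.8, -0.3, -95.1]
force: [0.5, -15.7, 3.3]
opening: 0.0316
gripper_force: 30.0
```

```bash
python3 -c "
from h import *
st()"
```

```text
t 21.15 button x 0.0509 lat 0.0005 axis z 0.0479 yaw -95.15 | F along -15.57 lat 1.95 z 3.27 grip 30.0 [-5.8114 -0.4157 -0.0575]
```

Emit:
apply_moves:
  deltas:
    - {"fingers":25,"delta_pos":[0,0,0],"angular":[0,0,0]}
    - {"fingers":25,"delta_pos":[0,0,0],"angular":[0,0,0]}
    - {"fingers":25,"delta_pos":[0,0,0],"angular":[0,0,0]}
    - {"fingers":60,"delta_pos":[0,0,0],"angular":[0,0,0]}
    - {"fingers":60,"delta_pos":[0,0,0],"angular":[0,0,0]}
    - {"fingers":60,"delta_pos":[0,0,0],"angular":[0,0,0]}
    - {"fingers":60,"delta_pos":[0,0,0],"angular":[0,0,0]}
    - {"fingers":60,"delta_pos":[0,0,0],"angular":[0,0,0]}

```text
clock: 21.95
tool_pos: [0.5643, 0.1373, 0.0046]
orientation: [-180.0, 0.0, -95.1]
force: [0.0, -0.1, 0.6]
opening: 0.0594
gripper_force: 0.0
```

```bash
python3 - <<'E'
from h import *
st();o,im=look("w10");H=hsv(im).astype(int)
for y in range(215,262,3): print("%3d"%y,''.join('B' if 95<h<130 and s>120 else 'K' if v<60 else 'A' if s<40 else '.' for h,s,v in H[y,200:300:2]))
E
```

```text
t 21.95 button x 0.0550 lat 0.0020 axis z 0.0483 yaw -95.08 | F along -0.10 lat 0.05 z 0.61 grip 0.0 [0.0269 0.0264 0.0134]
21.95 [0.5643 0.1373 0.0046] [-179.9857    0.0217  -95.0766] [ 0.0425 -0.1087  0.611 ] 0.05940003997247728
215 ..................................................
218 ....................AAAAAAAAAAAA..................
221 ...............AAAAAAAAAAAAAAAAAAAAAA.............
224 ..............BAAAAAAAAAAAAAAAAAAAAA.AB...........
227 .............BBAAAAAAAA.AAAAAAA.AAAAAABB..........
230 KKKKKKKKKKKKBBBBAAAAAAAAAAAAAAAAAAAAA.BBBKKKKKKKKK
233 AAAAAAAAA...ABBBBB..AAAAAAAAAAAAA..BBBBB....AAAAAA
236 AAAAAAA.....ABBBBBBBBBBBBBBBBBBBBBBBBBBBA....AAAAA
239 AAAAAAA...A.ABBBBBBBBBBBBBBBBBBBBBBBBBBBA....AAAAA
242 AAAAAAA.....ABBBBBBBBBBBBBBBBBBBBBBBBBBBA.....AAAA
245 AAAAAAAAAAA.ABBBBBBBBBBBBBBBBBBBBBBBBBBBA.....AAAA
248 AAAAAAAAAAAAABBBBBBBBBBBBBBBBBBBBBBBBBB.AAAAAAAAAA
251 KAAAAAAAAAAAABBBBBBBBBBBBBBBBBBBBBBBBBB.AAAAAAAAAA
254 KAAAAAAAAAAAA.BBBBBBBBBBBBBBBBBBBBBBBBB.AAAAAAAAAK
257 KAAAAAAAAAAAA.BBBBBBBBBBBBBBBBBBBBBBBBB.AAAAAAAAAK
260 AAAAAAAAAAAAA.BBBBBBBBBBBBBBBBBBBBBBBBB.AAAAAAAAAA
```

Released cleanly. In tool coordinates the tail moved 5.5 mm while the freed tool went 4 mm forward, so the cell sprang back about 1.5 mm. I lift off and check.

Emit:
apply_moves:
  deltas:
    - {"fingers":60,"delta_pos":[0,1.5,-15],"angular":[0,0,0]}
    - {"fingers":60,"delta_pos":[0,1.5,-45],"angular":[0,0,0]}
    - {"fingers":60,"delta_pos":[0,1.5,-80],"angular":[0,0,0]}
    - {"fingers":60,"delta_pos":[-30,1.5,-120],"angular":[0,0,0]}
    - {"fingers":60,"delta_pos":[-70,1.5,-140],"angular":[0,0,0]}
    - {"fingers":60,"delta_pos":[-110,1.5,-140],"angular":[0,0,0]}
    - {"fingers":60,"delta_pos":[-115,1.5,-140],"angular":[0,0,0]}
    - {"fingers":60,"delta_pos":[-115,1.5,-140],"angular":[0,0,0]}

```text
clock: 22.8
tool_pos: [0.5725, 0.2526, 0.1441]
orientation: [180.0, -0.0, -95.0]
force: [0.1, -0.3, -0.3]
opening: 0.0603
gripper_force: 0.0
```

```bash
python3 - <<'E'
from h import *
st();o,im=look("w11");w=cam("wrist",o);H=hsv(im).astype(int)
m=(H[...,0]>100)&(H[...,0]<130)&(H[...,1]>120);m[200:]=0;m[:,:180]=0;m[:,300:]=0
for a,c,mm in big(m)[:2]:
    ys,xs=np.nonzero(mm);r=np.arange(ys.min()+4,ys.max()-3);k=np.polyfit(r,[xs[ys==v].mean() for v in r],1)
    A,B=[onz(w,(np.polyval(k,v),v),.06) for v in r[[0,-1]]];print(a,c,ys.min(),ys.max(),A,B,"yaw",np.degrees(np.arctan2(*(B-A)[1::-1])))
def cl(h,s,v):
    return 'K' if v<60 else ('W' if v>190 else 'A') if s<40 else 'O' if 5<=h<=12 and s>180 else 'B' if 95<h<130 and s>120 else 'Y' if 12<h<35 and s>190 else '.'
for y in range(40,204,3): print("%3d"%y,''.join(cl(*H[y,x]) for x in range(190,300,2)))
E
```

```text
t 22.80 button x 0.1706 lat -0.0003 axis z 0.1878 yaw -95.00 | F along -0.28 lat 0.14 z -0.33 grip 0.0 [-0.0409 -0.0002  0.0217]
22.8 [0.5725 0.2526 0.1441] [179.965   -0.0168 -94.9955] [ 0.1127 -0.2956 -0.3254] 0.06028233911199858
1429 [248.7103  71.5367] 48 106 [0.5613 0.126  0.06  ] [0.5654 0.168  0.06  ] yaw 84.48663536965111
 40 .......................................................
 43 .......................................................
 46 .......................................................
 49 .......................BBBBBBBBBBBBB...................
 52 .....................ABBBBBBBBBBBBBBBB.................
 55 .....................ABBBBBBBBBBBBBBBB.................
 58 ......................BBBBBBBBBBBBBBBB.................
 61 .....................ABBBBBBBBBBBBBBBB.................
 64 .....................ABBBBBBBBBBBBBBBB.................
 67 ......................BBBBBBBBBBBBBBBB.................
 70 ......................BBBBBBBBBBBBBBBB.................
 73 ......................BBBBBBBBBBBBBBBB.................
 76 .................WWWWABBBBBBBBBBBBBBBB......
[... 1831 characters left out ...]
AAAAAWWWYYYY.....YYYYWWWAAAAAAAAA.......
172 ...........AAAAAAAAAWWW..O..Y.YY.YY.WWWAA......A.......
175 ...........AAAAAAAAAWWWAAAAAAAAAAAAAWWWAA......A.......
178 ...........AAAAAAAAAWWWAAAAAAAAAAAAAWWWAA......A.......
181 ...........AAAAAAAAAWWWAAAAAAAAAAAAAWWWA.......A.......
184 ...........AAAAAAAAAWWWAAAAAAAAAAAAAWWWA.......A.......
187 ...........AAAAAAAAAWWWAAAAAAAAAAAAAWWWA...............
190 ...........AAAAAAAAAWWWAAAAAAAAAAAAAWWWAA..............
193 ...................AWWWA...........AWWW..A...AA........
196 .......................................................
199 .......................................................
202 .......................................................
```

```bash
python3 - <<'E'
from h import *
d=np.load("pics/w11.npz");im=d['im'];w=cam("wrist",dict(tool_pos=d['pos'],orientation=d['ori']))
D=np.array([.0906,.9959,0]);M=np.array([.5628,.1435,0])
for y in range(44,52): print(y,im[y,[244,249,254]].tolist(),"%.4f"%((onz(w,(249,y),.048)-M)@D))
for y in range(116,150): print(y,im[y,[238,244,249,254,260]].tolist(),"%.4f"%((onz(w,(249,y),.055)-M)@D))
E
```

```text
44 [[227, 167, 94], [223, 162, 89], [220, 160, 88]] -0.0263
45 [[227, 169, 98], [222, 161, 93], [222, 160, 92]] -0.0255
46 [[226, 173, 142], [206, 153, 142], [219, 160, 130]] -0.0246
47 [[189, 164, 210], [158, 152, 228], [181, 154, 206]] -0.0238
48 [[117, 152, 242], [99, 162, 250], [114, 153, 244]] -0.0230
49 [[59, 152, 245], [67, 170, 248], [61, 155, 247]] -0.0221
50 [[52, 152, 244], [67, 171, 247], [55, 157, 246]] -0.0213
51 [[53, 153, 244], [72, 172, 246], [58, 158, 245]] -0.0205
116 [[191, 215, 230], [197, 218, 233], [234, 240, 245], [191, 215, 230], [192, 215, 230]] 0.0372
117 [[192, 215, 230], [192, 215, 231], [226, 235, 243], [191, 215, 230], [193, 215, 230]] 0.0382
118 [[190, 214, 230], [191, 215, 230], [208, 223, 236], [188, 213, 229], [192, 215, 230]] 0.0391
119 [[191, 214, 229], [192, 215, 230], [192, 214, 229], [189, 213, 229], [191, 214, 230]] 0.0400
120 [[216, 225, 232], [222, 234, 238], [218, 232, 236], [221, 234, 238], [214, 223, 232]] 0.0409
121 [[245, 243, 238], [249, 249, 247], [249, 249, 247], [249, 249, 247], [242, 239, 235]] 0.0419
122 [[248, 247, 242], [249, 24
[... 1855 characters left out ...]
[[96, 91, 85], [204, 154, 81], [246, 233, 96], [102, 95, 90], [103, 97, 94]] 0.0618
143 [[97, 94, 89], [203, 154, 82], [246, 233, 94], [100, 93, 88], [101, 96, 93]] 0.0628
144 [[103, 91, 83], [203, 153, 76], [246, 233, 95], [105, 91, 85], [104, 98, 95]] 0.0638
145 [[124, 87, 69], [209, 150, 65], [246, 232, 95], [124, 86, 70], [114, 99, 93]] 0.0648
146 [[146, 80, 41], [216, 150, 47], [246, 233, 96], [147, 81, 43], [133, 100, 89]] 0.0658
147 [[157, 76, 2], [220, 150, 35], [246, 233, 95], [158, 78, 2], [147, 98, 82]] 0.0667
148 [[161, 76, 3], [218, 148, 35], [246, 233, 93], [159, 75, 8], [155, 98, 78]] 0.0677
149 [[187, 83, 6], [218, 139, 15], [244, 221, 86], [173, 80, 9], [164, 95, 73]] 0.0687
```

The check from above shows white band, steel button (rows 126-128) and copper disc (from row 129) running together with no gap. The cell is centred between the flanks at yaw 84.5° and lies under the shoe. I hand in.

```bash
python3 -c "
from plant import ctrl
print(ctrl.close_job())"
```

```text
the job is handed in; nothing more can be done
None
```

The job is handed in at about 23 s: the blue cell lies centred in the V under the shoe, button against the copper contact with no gap seen, after a press of about 10 N beyond drag (highest total read 15.7 N) for about a second, and nothing else was touched.

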